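Open and hold the service flap of a linear-axis unit

ROBOT

A 6-joint arm with a two-finger parallel gripper is mounted at the origin on the work surface. World frame = base frame: x ahead of the robot, y to its left, z up, the work surface at z = 0. Lengths are in m, angles in rad, forces in N, time in s.
With the tool pointing down it reaches from about 0.35 to 0.775 m from the base axis. Payload 7.3 kg.
Tool frame: the origin (TCP) lies midway between the tips of the shut fingers; the grasp point (between the pads) lies 19 mm behind it; z points along the fingers, y is the line along which they close (so a half turn about z gives the same grasp; the last joint's range is limited). The gripper opens to 92 mm and grips with 3 to 60 N. Pads are 19 mm wide; open, the fingers measure 130 mm over their backs; the gripper's body (75 mm by 190 mm) begins 47 mm behind the grasp point.
Start: joints at [1.186, 0.342, 1.524, -0, 1.275, -0.146], TCP at [0.124, 0.51, 0.187] pointing down, gripper open.
Joint ranges: [-2.53, 2.53], [-0.77, 2.02], [0.04, 2.7], [-1, 4.14], [0.28, 2.66], [-3.11, 3.11]. Speed limits (rad/s): [2.57, 2.57, 3.14, 3.14, 3.14, 3.14].

INTERFACE

Orientations are given as [roll, pitch, yaw] about the fixed x, y, z axes, in that order (R = Rz(yaw) Ry(pitch) Rx(roll)).
In Python, from cell import robot, read_camera, camera_params, nets gives the robot as it stands. The module is installed in compiled form; this text tells all that it offers.
- The arm moves only by the tool step_arm, never from a script. Its argument "steps" is a list of rows, each an object of numbers: "x", "y", "z": the shift along the tool's x, y, z as a fraction of full scale; "rx", "ry", "rz": the turn, a rotation vector about the tool's x, y, z as a fraction of full scale; "claw": the opening, from -1 (shut) to 1 (fully open). In form: [{"x": .., "y": .., "z": .., "rx": .., "ry": .., "rz": .., "claw": ..}, ...]. A call has 1 to 12 rows; each row is the pose to reach, as a shift and turn from the pose commanded when the call began, along the tool's axes at that moment; what a row does not reach only later rows make up. Full scale, the value 1, is 750 mm for a shift and pi/4 rad for a turn. A row lasts 1/12 s, in which the tool goes at most 41.7 mm and 7.16 degrees, less where a joint would pass 70% of its speed; a pose out of reach is approached as far as the arm can. A call with a number of a shift or a turn outside -1 to 1 is refused whole. A call with a gripper value outside its range is refused whole. The fingers move at their own pace and stop on an object; "squeeze" is the grip in N (left out, the last holds). Time passes only in rows, so rows that repeat a pose let the fingers close. It gives the time, the measured TCP pose, the force, the opening and the grip force at its end, in the units of the state.
- robot.observe(): the state, without advancing time (a new reading comes with each control period).
- read_camera(name): name is "scene" or "top" or "wrist"; returns (picture, depth): 480x640x3 uint8, blue, green, red; 480x640 float32, m along the optical axis (not along the pixel's ray), 0 where there is no reading.
- camera_params(name): a dict with "fx", "fy", "cx", "cy" (pixels), "R" (3x3) and "t" (3): a world point X has camera coordinates R X + t; the wrist camera has in their place "hand_eye" (4x4, takes a point from camera to tool coordinates, whose origin is the TCP and whose axes are the flange's). Camera axes: x right, y down, z forward; pixel columns grow to the right and rows downward; lengths in m; the calibration is good to about 2 mm. A picture is of the moment at which its call begins: read the wrist's pose just before it. camera_params takes no time and is no camera call.
- robot.hand_in(): hands the job in; it is judged then, once.
Trained networks look in the newest picture that a camera, given by its name, has taken for a name from the list of things; names that differ only in an ending like _2 or _b are one class to them, and where a whole thing is asked for, a point or a joint stands for the part that bears it (a point fixed in the world has none). Each returns a list of dicts, best first, with "conf" (0 to 1); they miss things now and then, are a little off and sometimes report something else, mostly with a low value. They report only what shows in the picture. A call takes as long as a camera call.
- nets.masks_of(camera, query): "region" (480x640 bool, what is visible of it) and "box" ([left, top, right, bottom] in pixels, round what is visible of it).
- nets.landmark_of(camera, query): "pixel" ([row, column] in pixels: a listed point, or the origin of a listed thing).
The state is a dict: "time": time; "qpos": joint angles; "qvel": joint speeds; "joint_efforts": joint torques, N m; "tool_pos": TCP position; "tool_rot": TCP orientation; "contact_force": force on the tool from outside, world axes, zero at the start; "torque": the same for the moment, N m; "opening": finger opening in m; "grip_force": force on a finger pad.
Only numpy, scipy, OpenCV 4.12 (cv2) and the standard library are available. Lean on these libraries where they do the work, as an engineer would, in place of code of your own. Each camera call takes 0.05 s, during which the arm holds its last target. There are 200 camera calls.

TASK

Run the carriage of the linear-axis unit fully home to the left, against its orange buffer, so that its head clears the dark service flap. Then swing the flap up (the blue tongue is its grip) until it is in line with the red index arm, and finish with the gripper still holding it there, motionless: it falls shut if let go. Do not shift the index arm or the loose things on the bench and on the unit.

Things in the scene. Friction and masses are not known exactly. Their poses are not given: they have to be found in the camera images.
- unit: linear-axis unit fixed to the bench: aluminium housing 210 (x) x 380 (y) mm, deck at z 130 mm. Origin on the bench under it; its x points away from the robot, its y along the two steel rails, to the robot's left. Front wall at x -90 mm. The service bay with the dark flap is front right (-y); the rails, 152 mm high, run over the rear deck.
- carriage (a joint): carriage on the rails, along the unit's y, in m: 0 = far right, 0.24 = fully home (left, orange buffer, hard stop). About 2 N of friction, stays where left. Its overhanging head (50 mm wide, underside 147 mm high, reaching to x -68 mm in the unit's frame) bars the flap until it is run home.
- carriage_knob (a point): middle of the carriage's yellow square knob: 20 x 20 mm (sides along the unit's x and y), upright on the head plate, top 15 mm above this point, plate 30 mm below it. In the unit's frame at x -30 mm, z 212 mm, y = -120 mm + carriage value.
- flap_angle (a joint): angle of the dark flap, rad: 0 = closed and level, grows as its near edge swings up and away from the robot; at most 1.4. Turns freely, falls shut when let go. Hinge axis along the unit's y through x 0, z 133 mm.
- flap: dark flap, 0.28 to 0.56 kg: plate 130 mm wide, 5 mm thick, reaching 95 mm from the hinge axis; in its plane a rigid blue pull tongue 16 mm wide (along y), 12 mm thick, ends 165 mm from the axis, so its last 70 mm stand free beyond the plate (closed: in front of the housing). Origin on the hinge axis in the middle of the width (y -90 mm, z 133 mm in the unit's frame); turns with the flap.
- flap_grip (a point): middle of the tongue's free part, 140 mm from the hinge axis (towards the robot when closed) and 3 mm above the axis plane; closed, 136 mm above the bench. Pinched on its two sides (along the unit's y) it can turn between the pads, so a tool kept pointing down can raise it. Axes turn with the flap: x points towards the hinge, y along it.
- index (a joint): angle of the red index arm right of the flap, rad, same hinge axis, zero and sense as the flap: in line when both values are equal. Between 0.6 and 1.0, different each time; stiff, do not move it.
- index_tip (a point): outer end of the red index arm (8 mm thick, 10 mm high), 125 mm from the hinge axis, in the plane y -186 mm of the unit. Axes turn with the arm: x points towards the hinge. A white quadrant with ticks stands just right of it, up to 250 mm above the bench.
- spacer: loose brass spacer disc, 28 mm across, 10 mm tall, lying on the unit's left deck; origin under its centre; leave alone
- parts_bin: loose blue open bin 160 x 110 x 75 mm left of the unit; origin under its centre; leave alone
- red_tray: loose red open tray 140 x 100 x 40 mm right of the unit; origin under its centre; leave alone
- screwdriver: loose screwdriver lying in front of the unit on the left; leave alone
- wrench: loose wrench lying right of the unit; leave alone
- board: loose green circuit board 80 x 110 mm, about 14 mm tall, lying in front of the unit; leave alone
- bearing: loose steel bearing block 50 x 45 x 30 mm left of the unit; leave alone

How it is judged:
By the outcome, as a careful person would: the job done as asked, in the order asked, and still so for the second after the job is handed in, while the arm keeps its last pose, push and grip.
It also fails if it takes over 48 s, if anything falls off the work surface, if the arm or the gripper's body presses on something with over 40 N, if the wrist force passes 120 N, or if a joint passes its speed limit or range.

## Working session

There is one attempt and no reset: what is moved stays moved. The work goes in short steps, Python scripts to look and compute and a tool call to move; the robot and the scene stay as the last step left them, time stands still between calls to the robot, and variables do not carry over. Pictures are saved under pics/ and viewed, at most 10 in all, crops included, and the job is handed in when it is done.

Besides the shell and the picture viewer there is one more tool, called as a command line: name --argument value ..., lists and objects as JSON in quotes. step_arm: Moves the arm, as the interface text tells. Its arguments: {"type":"object","properties":{"steps":{"type":"array","items":{"type":"object","properties":{"x":{"type":"number","minimum":-1,"maximum":1},"y":{"type":"number","minimum":-1,"maximum":1},"z":{"type":"number","minimum":-1,"maximum":1},"rx":{"type":"number","minimum":-1,"maximum":1},"ry":{"type":"number","minimum":-1,"maximum":1},"rz":{"type":"number","minimum":-1,"maximum":1},"claw":{"type":"number"}}}},"squeeze":{"type":"number"}},"required":["steps"]}

```bash
mkdir -p pics; cat > h.py <<'E'
import numpy as np, cv2
from cell import robot, read_camera, camera_params, nets
from scipy.spatial.transform import Rotation as Ro
def world(cam,px,depth,z=None):
    p=camera_params(cam); R=np.array(p["R"]);t=np.array(p["t"])
    r,c=px
    ray=np.array([(c-p["cx"])/p["fx"],(r-p["cy"])/p["fy"],1.])
    if z is None:
        d=depth[int(round(r))-2:int(round(r))+3,int(round(c))-2:int(round(c))+3]; d=np.median(d[d>0]) if (d>0).any() else np.nan
        return R.T@(ray*d-t)
    o=-R.T@t; v=R.T@ray
    return o+v*(z-o[2])/v[2]
E
python3 - <<'E'
from h import *
s=robot.observe(); print(s)
for cam in("scene","top"):
    im,d=read_camera(cam); cv2.imwrite(f"pics/{cam}0.png",im); np.save(cam+"0.npy",d)
    print(cam, -np.array(camera_params(cam)["R"]).T@camera_params(cam)["t"])
    for q in("unit","carriage_knob","flap","flap_grip","index_tip","spacer"):
        r=nets.landmark_of(cam,q)[:2]
        for k in r: print(cam,q,round(k["conf"],2),np.round(k["pixel"],1),world(cam,k["pixel"],d).round(4))
E
```

```text
{'time': 0.0, 'qpos': array([ 1.18597586e+00,  3.42758787e-01,  1.52500368e+00, -5.29897769e-06,
        1.27537739e+00, -1.45996843e-01]), 'qvel': array([ 7.32948756e-04, -1.09618273e-03,  7.03192796e-05, -1.30224432e-03,
        7.13630522e-04,  3.89096600e-04]), 'joint_efforts': array([-3.14545950e-04, -4.31237483e+01, -2.44217420e+01,  7.16686388e-02,
        5.59272605e-02, -9.94235324e-05]), 'tool_pos': array([0.12399965, 0.50967748, 0.18643094]), 'tool_rot': array([-3.14006118e+00, -2.20071551e-04,  2.90277041e+00]), 'contact_force': array([-0.28967199,  0.14427559,  0.75282847]), 'torque': array([ 0.06085305, -0.00872658, -0.01339119]), 'grip_force': 0.0, 'opening': 0.09163687215438103}
scene [ 1.33605548 -0.30038031  0.70570157]
scene unit 0.71 [310.2 355.8] [0.7165 0.018  0.1187]
scene carriage_knob 0.79 [234.7 320.8] [ 0.5737 -0.0047  0.2226]
scene flap 0.84 [273.6 324.4] [ 0.6586 -0.0289  0.1829]
scene spacer 0.41 [253.6 367.7] [0.5629 0.1185 0.1399]
scene spacer 0.36 [239.3 302.8] [ 0.4485 -0.0038  0.1397]
top [0.35368152 0.00764941 1.31170169]
top unit 0.93 [213.4 288.7] [0.5724 0.0725 0.1295]
top carriage_knob 0.68 [210.5 325. ] [ 0.5597 -0.005   0.2255]
top flap 0.62 [206.5 325.9] [ 0.5677 -0.0069  0.2259]
top flap_grip 0.67 [265.8 322.8] [4.569e-01 3.000e-04 1.418e-01]
top flap_grip 0.44 [219.1 263.9] [0.559  0.1251 0.1387]
top index_tip 0.65 [237.  375.1] [ 0.519  -0.1134  0.127 ]
top spacer 0.47 [218.  263.8] [0.5613 0.1253 0.1389]
```

View pics/top0.png

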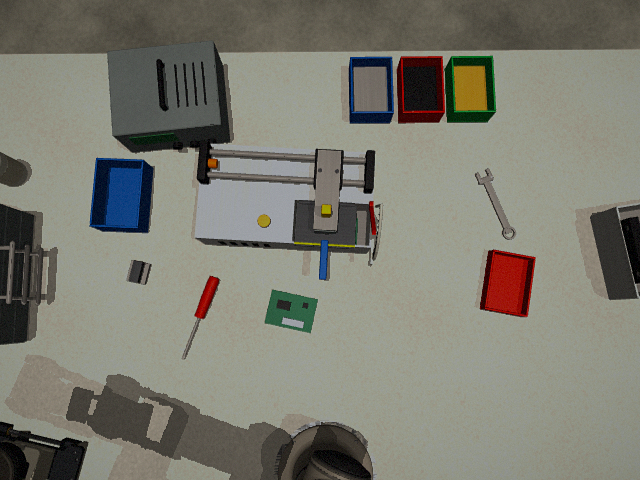

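View pics/scene0.png

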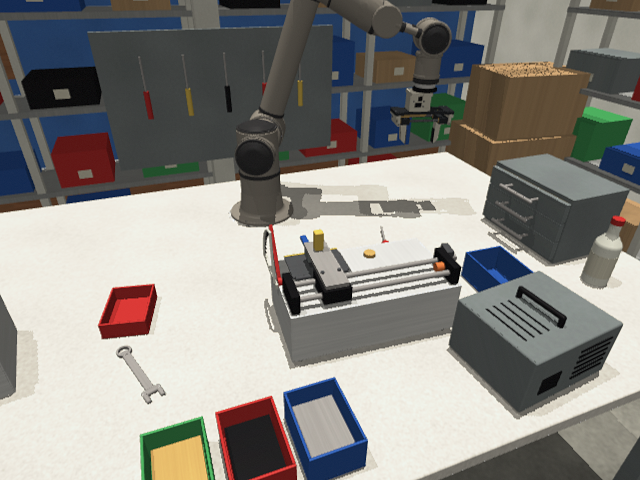

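The top view shows the knob at (210,327), tongue at rows 240–280 col 324, index arm at (218,374), spacer at (220,264) and buffer at (163,212). The scene view shows the index arm raised at (273,250). Next I fit the unit pose from depth and the index angle from the red points.

```bash
cat >> h.py <<'E'
def cloud(cam,d):
    p=camera_params(cam); v,u=np.mgrid[:480,:640]
    P=np.stack([(u-p["cx"])/p["fx"]*d,(v-p["cy"])/p["fy"]*d,d],-1)
    W=(P-np.array(p["t"]))@np.array(p["R"]); W[d<=0]=np.nan
    return W
def colour(im,name):
    h=cv2.cvtColor(im,cv2.COLOR_BGR2HSV).astype(int); H,S,V=h[...,0],h[...,1],h[...,2]
    return {"red":((H<6)|(H>174))&(S>150)&(V>60),"yellow":(H>22)&(H<34)&(S>150)&(V>80),"blue":(H>100)&(H<120)&(S>120)&(V>50)}[name]
E
python3 - <<'E'
from h import *
d=np.load("top0.npy"); im=cv2.imread("pics/top0.png"); W=cloud("top",d)
z=W[...,2]; reg=(W[...,0]>.42)&(W[...,0]<.8)&(W[...,1]>-.16)&(W[...,1]<.30)
deck=reg&(abs(z-.130)<.008)
# front edge over left deck columns
fx=[];
for c in range(202,290):
    q=W[deck[:,c]][:,:] if 0 else W[:,c][deck[:,c]]
    if len(q)>5: i=np.argmin(q[:,0]); fx.append(q[i,:2])
fx=np.array(fx); k=np.polyfit(fx[:,1],fx[:,0],1); res=fx[:,0]-np.polyval(k,fx[:,1]); m=abs(res)<.004
k=np.polyfit(fx[m,1],fx[m,0],1); print("front slope",k,res.std(),m.sum())
lx=[]
for r in range(188,236):
    q=W[r][deck[r]]
    if len(q)>5: lx.append(q[np.argmax(q[:,1]),:2])
lx=np.array(lx); k2=np.polyfit(lx[:,0],lx[:,1],1); print("left",k2,lx[:,1].std())
rail=reg&(abs(z-.152)<.006)&(W[...,0]>.6); 
ds=[]
for c in list(range(225,310))+list(range(345,362)):
    rr=np.where(rail[:,c]&(W[:,c,0]<.66))[0]
    if len(rr): ds.append(W[rr,c,:2].mean(0))
if len(ds)>5:
    ds=np.array(ds); print("rail",np.polyfit(ds[:,1],ds[:,0],1),len(ds))
for n in("red","yellow","blue"):
    m=colour(im,n)&reg&(W[...,1]<.08); q=W[m]; print(n,m.sum(),np.nanmedian(q,0).round(4),np.nanmin(q,0).round(4),np.nanmax(q,0).round(4))
kn=colour(im,"yellow")&reg&(abs(z-.227)<.01); print("knobtop",kn.sum(),W[kn].mean(0))
sc=nets.landmark_of
E
```

```text
front slope [0.06933328 0.50409965] 0.0006944315854577127 88
left [-0.06224829  0.3071897 ] 0.0020749941551579253
rail [0.06850999 0.637932  ] 102
red 127 [ 0.5492 -0.1024  0.1918] [ 0.5103 -0.1079  0.1261] [ 0.597  -0.0965  0.2381]
yellow 202 [ 0.5069 -0.0061  0.1383] [ 0.4969 -0.067   0.1285] [0.5823 0.0613 0.2297]
blue 289 [ 0.4715 -0.0006  0.1411] [ 0.429  -0.0094  0.1351] [0.5127 0.0086 0.147 ]
knobtop 87 [ 0.56284981 -0.00633105  0.22591468]
```

```bash
python3 - <<'E'
from h import *
d=np.load("top0.npy"); im=cv2.imread("pics/top0.png"); W=cloud("top",d)
psi=-.0688; ex=np.array([np.cos(psi),np.sin(psi)]); ey=np.array([-ex[1],ex[0]])
reg=(W[...,0]>.42)&(W[...,0]<.8)&(W[...,1]>-.16)&(W[...,1]<.08)
bl=W[colour(im,"blue")&reg]; 
kn=np.array([.56285,-.00633])
fr=np.array([.5041+.0693*.12-.001,.12])@ex
y_l=np.array([.58,.3072-.0622*.58+.001])@ey
print("ox from front",fr+.09,"from knob",kn@ex+.03,"oy from left",y_l-.19,"from tongue",np.median(bl[:,:2]@ey)+.09)
print("tongue end ux", (bl[:,:2]@ex).min()-.001+.165, "tongue z",np.median(bl[:,2]))
ox=(fr+.09+kn@ex+.03)/2; oy=np.median(bl[:,:2]@ey)+.09
O=ox*ex+oy*ey; print("origin",O,"carriage",kn@ey-oy+.12)
np.savez("unit.npz",O=O,ex=ex,ey=ey)
def U(W): return np.c_[(W[:,:2]-O)@ex,(W[:,:2]-O)@ey,W[:,2]]
for cam in("top","scene"):
    d=np.load(cam+"0.npy"); im=cv2.imread(f"pics/{cam}0.png"); W=cloud(cam,d).reshape(-1,3)
    u=U(W); m=colour(im,"red").ravel()&(u[:,0]>-.14)&(u[:,0]<.02)&(abs(u[:,1]+.186)<.02)&(u[:,2]>.12)&(u[:,2]<.27)
    q=u[m]; a=np.arctan2(q[:,2]-.133,-q[:,0]); r=np.hypot(q[:,2]-.133,q[:,0])
    f=r>.05; l=np.linalg.svd(q[f][:,[0,2]]-q[f][:,[0,2]].mean(0))[2][0]
    print(cam,m.sum(),"y",np.median(q[:,1]),"angle",np.median(a[f]),a[f].std(),"rmax",r.max(),"line",np.arctan(-l[1]/l[0]))
    for lo in np.arange(.04,.13,.02):
        g=(r>=lo)&(r<lo+.02); print(lo.round(2),g.sum(),np.median(a[g]) if g.any() else None, np.percentile(a[g],[5,95]) if g.any() else None)
E
```

```text
ox from front 0.5919566105590982 from knob 0.5919535775289756 oy from left 0.1213527396089768 from tongue 0.12160777396140507
tongue end ux 0.5920925153455743 tongue z 0.14106147198263938
origin [0.59891467 0.08062569] carriage 0.030770739012256368
top 127 y -0.185620254466398 angle 0.99109131918923 0.031209128024274214 rmax 0.12652798145208594 line 0.8938087144001285
0.04 14 1.0500200286589976 [1.0229911  1.08654716]
0.06 17 1.0063488175517268 [0.99046998 1.0325183 ]
0.08 15 0.999542977801744 [0.97779157 1.01593563]
0.1 18 0.9871670984191263 [0.97354917 0.99744303]
0.12 22 0.9531102536937102 [0.91371188 0.98968861]
scene 186 y -0.18703796783731308 angle 1.014139851304434 0.030492915967486746 rmax 0.12348910062947464 line 0.9530819693029016
0.04 32 1.0527470859861188 [0.99399249 1.12552673]
0.06 29 1.025314906274097 [0.98004364 1.08765471]
0.08 21 1.0113768766357738 [0.985551   1.04116786]
0.1 20 0.9959879390444587 [0.97192845 1.01582793]
0.12 6 0.9943971597702213 [0.9725977  1.01510275]
```

```bash
cat >> h.py <<'E'
def plan(targets,yaw=np.pi-.0688):
    s=robot.observe(); R=Ro.from_euler("xyz",s["tool_rot"])
    print("tcp",s["tool_pos"].round(4),"rot",s["tool_rot"].round(4),"F",s["contact_force"].round(1),"q",s["qpos"].round(2),"t",round(s["time"],2),"op",round(s["opening"],4))
    rv=(R.inv()*Ro.from_euler("xyz",[np.pi,0,yaw])).as_rotvec()/(np.pi/4)
    for t in targets: print(np.round(t,4),"->",(R.inv().apply(np.array(t)-s["tool_pos"])/.75).round(4),"rot",rv.round(4))
def UW(u):
    f=np.load("unit.npz"); return np.r_[f["O"]+u[0]*f["ex"]+u[1]*f["ey"],u[2]]
E
python3 -c "
from h import *
s=robot.observe()['tool_pos']
plan([s+[0.1,-.05,.11],UW([-.03,-.0892,.29]),UW([-.03,-.0892,.197])])"
```

```text
tcp [0.1241 0.5101 0.1871] rot [3.1415 0.     2.9028] F [-0.9 -0.7  0.4] q [ 1.19  0.34  1.52  0.    1.28 -0.15] t 0.7 op 0.0918
[0.2241 0.4601 0.2971] -> [-0.1453 -0.0332 -0.1467] rot [ 1.000e-04  0.000e+00 -2.164e-01]
[ 0.5629 -0.0063  0.29  ] -> [-0.7312 -0.5307 -0.1372] rot [ 1.000e-04  0.000e+00 -2.164e-01]
[ 0.5629 -0.0063  0.197 ] -> [-0.7312 -0.5307 -0.0132] rot [ 1.000e-04  0.000e+00 -2.164e-01]
```

step_arm --steps '[{"x": -0.145,"y": -0.033,"z": -0.147,"rz": -0.216,"claw": 1},{"x": -0.145,"y": -0.033,"z": -0.147,"rz": -0.216,"claw": 1},{"x": -0.145,"y": -0.033,"z": -0.147,"rz": -0.216,"claw": 1},{"x": -0.145,"y": -0.033,"z": -0.147,"rz": -0.216,"claw": 1},{"x": -0.731,"y": -0.531,"z": -0.137,"rz": -0.216,"claw": 1},{"x": -0.731,"y": -0.531,"z": -0.137,"rz": -0.216,"claw": 1},{"x": -0.731,"y": -0.531,"z": -0.137,"rz": -0.216,"claw": 1},{"x": -0.731,"y": -0.531,"z": -0.137,"rz": -0.216,"claw": 1},{"x": -0.731,"y": -0.531,"z": -0.137,"rz": -0.216,"claw": 1},{"x": -0.731,"y": -0.531,"z": -0.137,"rz": -0.216,"claw": 1},{"x": -0.731,"y": -0.531,"z": -0.137,"rz": -0.216,"claw": 1},{"x": -0.731,"y": -0.531,"z": -0.137,"rz": -0.216,"claw": 1}]'

```text
$.steps[0]: bad value
```

```bash
python3 -c "
from h import *
plan([UW([-.03,-.0892,.29]),UW([-.03,-.0892,.197])])"
```

```text
tcp [0.1241 0.5101 0.1871] rot [3.1415 0.     2.9028] F [-0.9 -0.7  0.4] q [ 1.19  0.34  1.52  0.    1.28 -0.15] t 0.7 op 0.0918
[ 0.5629 -0.0063  0.29  ] -> [-0.7312 -0.5307 -0.1372] rot [ 1.000e-04  0.000e+00 -2.164e-01]
[ 0.5629 -0.0063  0.197 ] -> [-0.7312 -0.5307 -0.0132] rot [ 1.000e-04  0.000e+00 -2.164e-01]
```

step_arm --steps '[{"x": -0.145,"y": -0.033,"z": -0.147,"rx": 0,"ry": 0,"rz": -0.216,"claw": 1},{"x": -0.145,"y": -0.033,"z": -0.147,"rx": 0,"ry": 0,"rz": -0.216,"claw": 1},{"x": -0.145,"y": -0.033,"z": -0.147,"rx": 0,"ry": 0,"rz": -0.216,"claw": 1},{"x": -0.145,"y": -0.033,"z": -0.147,"rx": 0,"ry": 0,"rz": -0.216,"claw": 1},{"x": -0.731,"y": -0.531,"z": -0.137,"rx": 0,"ry": 0,"rz": -0.216,"claw": 1},{"x": -0.731,"y": -0.531,"z": -0.137,"rx": 0,"ry": 0,"rz": -0.216,"claw": 1},{"x": -0.731,"y": -0.531,"z": -0.137,"rx": 0,"ry": 0,"rz": -0.216,"claw": 1},{"x": -0.731,"y": -0.531,"z": -0.137,"rx": 0,"ry": 0,"rz": -0.216,"claw": 1},{"x": -0.731,"y": -0.531,"z": -0.137,"rx": 0,"ry": 0,"rz": -0.216,"claw": 1},{"x": -0.731,"y": -0.531,"z": -0.137,"rx": 0,"ry": 0,"rz": -0.216,"claw": 1},{"x": -0.731,"y": -0.531,"z": -0.137,"rx": 0,"ry": 0,"rz": -0.216,"claw": 1},{"x": -0.731,"y": -0.531,"z": -0.137,"rx": 0,"ry": 0,"rz": -0.216,"claw": 1}]'

```text
time: 1.7
tool_pos: [0.4205, 0.1887, 0.2933]
tool_rot: [3.141, 0.001, 3.072]
contact_force: [0.6, 0.0, -0.3]
opening: 0.0921
grip_force: 0.0
```

```bash
python3 -c "
from h import *
plan([UW([-.03,-.0892,.29]),UW([-.03,-.0892,.197])])"
```

```text
tcp [0.4205 0.1887 0.2933] rot [3.1412e+00 7.0000e-04 3.0725e+00] F [ 0.6  0.  -0.3] q [ 0.26  0.16  1.48  0.    1.5  -1.25] t 1.7 op 0.0921
[ 0.5629 -0.0063  0.29  ] -> [-0.2073 -0.2463  0.0045] rot [ 0.0005  0.0009 -0.0004]
[ 0.5629 -0.0063  0.197 ] -> [-0.2073 -0.2463  0.1285] rot [ 0.0005  0.0009 -0.0004]
```

step_arm --steps '[{"x": -0.205,"y": -0.242,"z": 0.005,"rx": 0,"ry": 0,"rz": 0,"claw": 1},{"x": -0.205,"y": -0.242,"z": 0.005,"rx": 0,"ry": 0,"rz": 0,"claw": 1},{"x": -0.205,"y": -0.242,"z": 0.005,"rx": 0,"ry": 0,"rz": 0,"claw": 1},{"x": -0.205,"y": -0.242,"z": 0.005,"rx": 0,"ry": 0,"rz": 0,"claw": 1},{"x": -0.205,"y": -0.242,"z": 0.005,"rx": 0,"ry": 0,"rz": 0,"claw": 1},{"x": -0.205,"y": -0.242,"z": 0.005,"rx": 0,"ry": 0,"rz": 0,"claw": 1},{"x": -0.205,"y": -0.242,"z": 0.005,"rx": 0,"ry": 0,"rz": 0,"claw": 1},{"x": -0.205,"y": -0.242,"z": 0.005,"rx": 0,"ry": 0,"rz": 0,"claw": 1}]'

```text
time: 2.37
tool_pos: [0.5608, -0.0024, 0.2884]
tool_rot: [3.141, -0.002, 3.07]
contact_force: [-0.3, 0.4, -0.9]
opening: 0.092
grip_force: 0.0
```

```bash
python3 -c "
from h import *
im,d=read_camera('wrist'); cv2.imwrite('pics/w1.png',im)
plan([UW([-.03,-.0892,.29]),UW([-.03,-.0892,.197])])
s=robot.observe(); p=camera_params('wrist'); H=np.array(p['hand_eye']); 
for k in nets.landmark_of('wrist','carriage_knob')[:2]:
  r,c=k['pixel']; dd=d[int(r),int(c)]; q=H@[(c-p['cx'])/p['fx']*dd,(r-p['cy'])/p['fy']*dd,dd,1]
  print(k['conf'],k['pixel'],'tool',q.round(4),'world',(Ro.from_euler('xyz',s['tool_rot']).apply(q[:3])+s['tool_pos']).round(4))
"
```

```text
tcp [ 0.5603 -0.0012  0.2888] rot [ 3.1410e+00 -1.1000e-03  3.0714e+00] F [0.5 0.7 0.6] q [-0.14  0.36  1.23  0.    1.56 -1.64] t 2.42 op 0.092
[ 0.5629 -0.0063  0.29  ] -> [-0.0039 -0.0066 -0.0016] rot [ 0.0008 -0.0014 -0.0017]
[ 0.5629 -0.0063  0.197 ] -> [-0.004  -0.0066  0.1224] rot [ 0.0008 -0.0014 -0.0017]
0.74 [231.8, 306.2] tool [ 0.0037 -0.0016  0.0616  1.    ] world [ 0.5565 -0.0025  0.2272]
```

step_arm --steps '[{"x": -0.004,"y": -0.007,"z": 0.04,"rx": 0,"ry": 0,"rz": 0,"claw": 1},{"x": -0.004,"y": -0.007,"z": 0.08,"rx": 0,"ry": 0,"rz": 0,"claw": 1},{"x": -0.004,"y": -0.007,"z": 0.122,"rx": 0,"ry": 0,"rz": 0,"claw": 1},{"x": -0.004,"y": -0.007,"z": 0.122,"rx": 0,"ry": 0,"rz": 0,"claw": 0.2},{"x": -0.004,"y": -0.007,"z": 0.122,"rx": 0,"ry": 0,"rz": 0,"claw": -0.3},{"x": -0.004,"y": -0.007,"z": 0.122,"rx": 0,"ry": 0,"rz": 0,"claw": -1},{"x": -0.004,"y": -0.007,"z": 0.122,"rx": 0,"ry": 0,"rz": 0,"claw": -1},{"x": -0.004,"y": -0.007,"z": 0.122,"rx": 0,"ry": 0,"rz": 0,"claw": -1},{"x": -0.004,"y": -0.007,"z": 0.122,"rx": 0,"ry": 0,"rz": 0,"claw": -1}]' --squeeze 15

```text
time: 3.22
tool_pos: [0.5638, -0.0065, 0.1993]
tool_rot: [-3.142, 0.003, 3.073]
contact_force: [-0.1, -0.2, -0.8]
opening: 0.0566
grip_force: 0.0
```

```bash
python3 -c "
from h import *
f=np.load('unit.npz');plan([]);s=robot.observe()['tool_pos'];u=s[:2]-f['O'];y=u@f['ey'];print('unit',u@f['ex'],y)
plan([UW([u@f['ex'],v,s[2]]) for v in (.05,.11,.12,.125)])"
```

```text
tcp [ 0.5638 -0.0065  0.1993] rot [-3.1415e+00  2.7000e-03  3.0726e+00] F [-0.1 -0.2 -0.8] q [-0.15  0.4   1.4   0.    1.34 -1.65] t 3.22 op 0.0566
unit -0.029014222126039952 -0.08934289575770842
tcp [ 0.5638 -0.0065  0.1993] rot [-3.1415e+00  2.7000e-03  3.0726e+00] F [-0.1 -0.2 -0.8] q [-0.15  0.4   1.4   0.    1.34 -1.65] t 3.22 op 0.0566
[0.5734 0.1325 0.1993] -> [ 0.      0.1858 -0.    ] rot [-0.0001  0.0034 -0.0003]
[0.5775 0.1924 0.1993] -> [ 1.000e-04  2.658e-01 -0.000e+00] rot [-0.0001  0.0034 -0.0003]
[0.5782 0.2023 0.1993] -> [ 1.000e-04  2.791e-01 -0.000e+00] rot [-0.0001  0.0034 -0.0003]
[0.5786 0.2073 0.1993] -> [ 1.000e-04  2.858e-01 -0.000e+00] rot [-0.0001  0.0034 -0.0003]
```

step_arm --steps '[{"x": 0,"y": 0,"z": 0,"rx": 0,"ry": 0,"rz": 0,"claw": -1},{"x": 0,"y": 0,"z": 0,"rx": 0,"ry": 0,"rz": 0,"claw": -1},{"x": 0,"y": 0,"z": 0,"rx": 0,"ry": 0,"rz": 0,"claw": -1},{"x": 0,"y": 0,"z": 0,"rx": 0,"ry": 0,"rz": 0,"claw": -1},{"x": 0,"y": 0,"z": 0,"rx": 0,"ry": 0,"rz": 0,"claw": -1},{"x": 0,"y": 0,"z": 0,"rx": 0,"ry": 0,"rz": 0,"claw": -1},{"x": 0,"y": 0,"z": 0,"rx": 0,"ry": 0,"rz": 0,"claw": -1},{"x": 0,"y": 0,"z": 0,"rx": 0,"ry": 0,"rz": 0,"claw": -1}]'

```text
time: 3.88
tool_pos: [0.5632, -0.0066, 0.1978]
tool_rot: [3.141, 0.0, 3.072]
contact_force: [-0.1, -0.8, 0.3]
opening: 0.0033
grip_force: 0.0
```

```bash
python3 -c "
from h import *
im,d=read_camera('scene'); im2,d2=read_camera('wrist')
a=cv2.resize(im[190:330,230:430],(600,420)); b=cv2.resize(im2,(240,180)); c=np.zeros((420,800,3),np.uint8);cv2.imwrite('pics/x.png',im)
e=cv2.resize(im2[:,:],(0,0),fx=.5,fy=.5)
cv2.imwrite('pics/s2.png',np.vstack([np.hstack([a,np.zeros((420,40,3),np.uint8)]),np.hstack([cv2.resize(cv2.imread('pics/w1.png'),(240,180)),b,np.zeros((180,160,3),np.uint8)])]))"
```

```text
(no output)
```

View pics/s2.png

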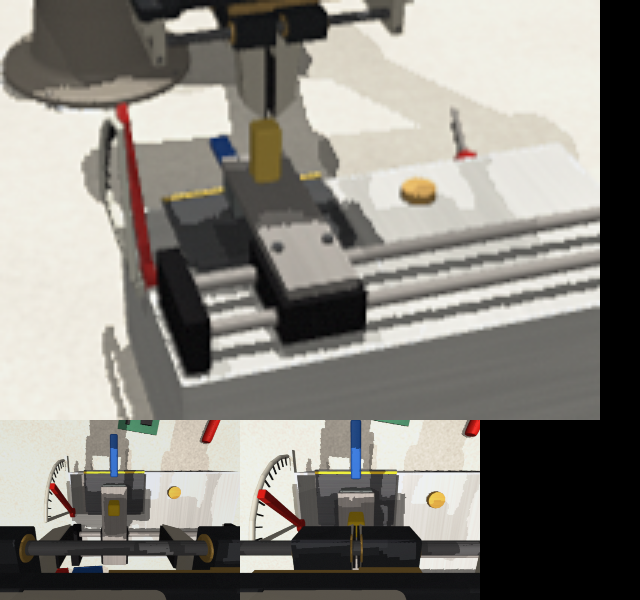

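```bash
python3 -c "
from h import *
s=robot.observe();print(s['opening'],s['grip_force'],s['tool_pos'],s['contact_force'])
im,d=read_camera('wrist'); p=camera_params('wrist'); H=np.array(p['hand_eye']); print(H.round(4),p['fx'],p['cx'],p['cy'])
v,u=np.mgrid[:480,:640]; P=np.stack([(u-p['cx'])/p['fx']*d,(v-p['cy'])/p['fy']*d,d,np.ones_like(d)],-1)@H.T
m=colour(im,'yellow')&(abs(P[...,0])<.06)&(abs(P[...,1])<.06)&(P[...,2]<.02); q=P[m]; print(m.sum(),np.median(q,0),q.min(0),q.max(0))
# tcp pixel
c=np.linalg.inv(H)@[0,0,0,1]; print('tcp px',p['fx']*c[0]/c[2]+p['cx'],p['fy']*c[1]/c[2]+p['cy'],c[2])
cv2.imwrite('pics/w3.png',cv2.resize(im[150:480,200:440],(0,0),fx=1.8,fy=1.8))
# from scene: yellow knob
im,d=read_camera('scene'); W=cloud('scene',d); m=colour(im,'yellow')&(W[...,2]>.18)&(W[...,0]>.5)&(W[...,0]<.6)&(abs(W[...,1])<.04); print('scene knob',m.sum(),np.median(W[m],0),W[m].min(0),W[m].max(0))
im,d=read_camera('top'); W=cloud('top',d); m=(abs(W[...,1])<.015)&(W[...,0]>.49)&(W[...,0]<.62); 
"
```

```text
0.000905386628089255 0.0 [ 0.56314884 -0.00656264  0.19775091] [-0.19907167  0.10359772 -0.48836809]
[[-6.000e-04 -9.652e-01 -2.616e-01  7.040e-02]
 [ 1.000e+00 -5.000e-04 -7.000e-04  1.100e-03]
 [ 6.000e-04 -2.616e-01  9.652e-01 -1.984e-01]
 [ 0.000e+00  0.000e+00  0.000e+00  1.000e+00]] 426.17133162223894 310.12455949868087 237.50045317836498
1452 [ 9.74725121e-03  8.40562928e-04 -1.90809437e-02  1.00000000e+00] [-0.00827007 -0.00920532 -0.04046425  1.        ] [0.01064379 0.01020618 0.01119656 1.        ]
tcp px 308.31541269924764 270.09619733213617 0.20993122964596084
scene knob 81 [ 0.57362063 -0.01011405  0.20954583] [ 0.55594769 -0.01897449  0.1850954 ] [ 0.57741785 -0.00095778  0.22767085]
```

View pics/w3.png

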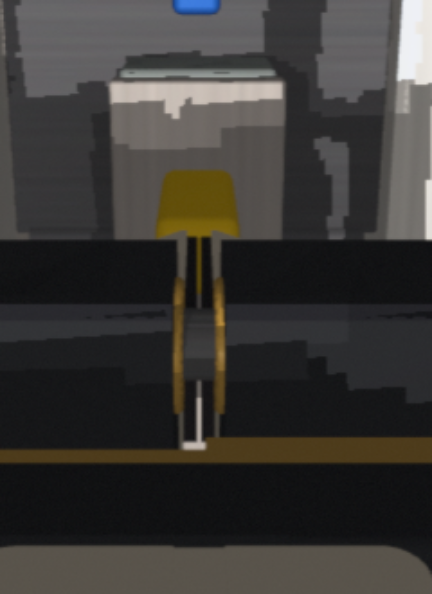

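The wrist view shows the knob (crop 200,205) around the shut fingers, yet they closed to 1 mm with no force. I'll test whether moving sideways carries the carriage.

step_arm --steps '[{"x": 0,"y": 0.01,"z": 0,"rx": 0,"ry": 0,"rz": 0,"claw": -1},{"x": 0,"y": 0.02,"z": 0,"rx": 0,"ry": 0,"rz": 0,"claw": -1},{"x": 0,"y": 0.03,"z": 0,"rx": 0,"ry": 0,"rz": 0,"claw": -1}]'

```text
time: 4.38
tool_pos: [0.5647, 0.0168, 0.1978]
tool_rot: [3.141, -0.0, 3.072]
contact_force: [-0.6, -0.3, 0.1]
opening: 0.0006
grip_force: 0.0
```

```bash
cat >> h.py <<'E'
def knob():
    s=robot.observe(); im,d=read_camera('wrist'); p=camera_params('wrist'); H=np.array(p['hand_eye'])
    v,u=np.mgrid[:480,:640]; P=np.stack([(u-p['cx'])/p['fx']*d,(v-p['cy'])/p['fy']*d,d,np.ones_like(d)],-1)@H.T
    m=colour(im,'yellow')&(d>0); W=Ro.from_euler('xyz',s['tool_rot']).apply(P[m][:,:3])+s['tool_pos']
    f=np.load('unit.npz'); u=np.c_[(W[:,:2]-f['O'])@f['ex'],(W[:,:2]-f['O'])@f['ey'],W[:,2]]
    u=u[(u[:,2]>.185)&(u[:,2]<.232)&(abs(u[:,0]+.03)<.02)]
    print('knob',len(u),'y range',np.percentile(u[:,1],[1,99]).round(4),'carriage',np.percentile(u[:,1],[1,99]).mean()+.12,'x',np.percentile(u[:,0],[1,50,99]).round(4),'z',np.percentile(u[:,2],[1,99]).round(3))
E
python3 -c "
from h import *
knob(); s=robot.observe(); print(s['tool_pos'],s['contact_force'],s['opening'],s['grip_force'])"
```

```text
knob 1679 y range [-0.0977 -0.0787] carriage 0.03180738942039607 x [-0.0401 -0.0393 -0.0288] z [0.188 0.229]
[0.564765   0.01820763 0.19779657] [0.01426678 0.6107329  0.4575444 ] 0.0007551167542826577 0.0
```

```bash
python3 -c "
from h import *
s=robot.observe()
im,d=read_camera('scene'); W=cloud('scene',d)
p=camera_params('scene')
def px(X):
  c=np.array(p['R'])@X+p['t']; return p['fx']*c[0]/c[2]+p['cx'],p['fy']*c[1]/c[2]+p['cy'],c[2]
print('tcp px',px(s['tool_pos']),'knobtop',px(UW([-.03,-.0892,.227])))
q=W[(abs(W[...,0]-s['tool_pos'][0])<.02)&(abs(W[...,1]-s['tool_pos'][1])<.012)&(W[...,2]>.187)]
print('finger z',len(q),np.sort(q[:,2])[:12].round(4), np.histogram(q[:,2],bins=np.arange(.18,.36,.01)))
c=[int(v) for v in px(s['tool_pos'])[:2]]
a=im[c[1]-60:c[1]+60,c[0]-80:c[0]+80].copy(); cv2.circle(a,(80,60),1,(0,0,255),-1)
cv2.imwrite('pics/s4.png',cv2.resize(a,(800,600),interpolation=cv2.INTER_NEAREST))
"
```

```text
tcp px (np.float64(328.9249338202135), np.float64(240.60835184114478), np.float64(0.9767290083722059)) knobtop (np.float64(318.3304886022942), np.float64(230.68266733620484), np.float64(0.9552269874761783))
finger z 352 [0.2366 0.2381 0.2383 0.2386 0.239  0.2395 0.24   0.2407 0.2408 0.2412
 0.2417 0.2418] (array([ 0,  0,  0,  0,  0,  6, 37, 47, 46, 46, 48, 19,  1,  1,  4,  0,  0]), array([0.18, 0.19, 0.2 , 0.21, 0.22, 0.23, 0.24, 0.25, 0.26, 0.27, 0.28,
       0.29, 0.3 , 0.31, 0.32, 0.33, 0.34, 0.35]))
```

View pics/s4.png

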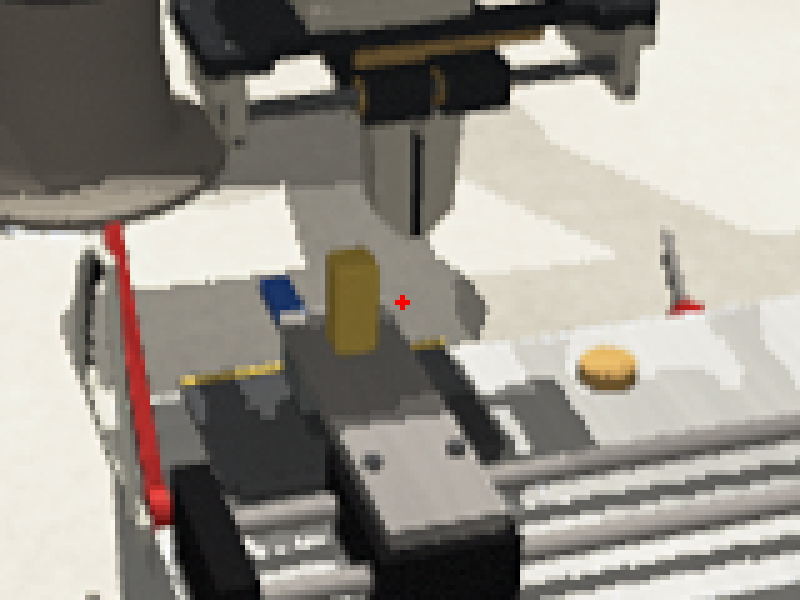

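The scene crop shows the fingertips at (415,235), well above the marked TCP (402,302). The real tips are about 38 mm above the reported TCP. I'll measure that offset in all axes.

```bash
python3 -c "
from h import *
s=robot.observe(); R=Ro.from_euler('xyz',s['tool_rot'])
for cam in('scene','top'):
  im,d=read_camera(cam); W=cloud(cam,d).reshape(-1,3); t=R.inv().apply(W-s['tool_pos'])
  for lo in np.arange(-.14,-.02,.01):
    q=t[(abs(t[:,0])<.05)&(abs(t[:,1])<.11)&(t[:,2]>lo)&(t[:,2]<lo+.01)]
    if len(q): print(cam,lo.round(3),len(q),'x',np.percentile(q[:,0],[2,50,98]).round(4),'y',np.percentile(q[:,1],[2,50,98]).round(4))
p=camera_params('wrist')
"
```

```text
scene -0.14 282 x [-0.0392 -0.0253  0.0201] y [-0.0952  0.0034  0.0895]
scene -0.13 417 x [-0.0394 -0.0316 -0.0015] y [-0.0874 -0.003   0.0823]
scene -0.12 317 x [-0.0393 -0.034   0.0199] y [-0.0879 -0.0047  0.0822]
scene -0.11 74 x [-0.0383 -0.0203  0.0323] y [-0.088  -0.0287  0.0836]
scene -0.1 46 x [-0.0144 -0.0121 -0.0092] y [-0.0203 -0.0012  0.0172]
scene -0.09 87 x [-0.0141 -0.0111  0.0071] y [-0.0205 -0.0024  0.0178]
scene -0.08 86 x [-0.0145 -0.0114  0.0038] y [-0.0195 -0.0031  0.0158]
scene -0.07 72 x [-0.0135 -0.0113  0.0056] y [-0.019  -0.0035  0.0161]
scene -0.06 72 x [-0.0142 -0.0113  0.0081] y [-0.0186 -0.0042  0.0145]
scene -0.05 34 x [-0.0143 -0.0116 -0.0092] y [-0.0113 -0.0002  0.0105]
scene -0.04 6 x [-0.0118 -0.0054  0.0029] y [-0.0336 -0.0238 -0.0008]
scene -0.03 70 x [-0.0134 -0.009   0.0048] y [-0.0357 -0.0266 -0.0167]
top -0.14 45 x [0.0253 0.0314 0.037 ] y [-0.0904 -0.0035  0.0455]
top -0.13 303 x [0.0241 0.0292 0.0367] y [-0.043   0.0058  0.0624]
top -0.12 62 x [0.0237 0.0309 0.0368] y [-0.0834  0.0212  0.0656]
top -0.11 6 x [0.0346 0.0366 0.0371] y [-0.0862 -0.0818  0.0015]
top -0.06 1 x [0.0115 0.0115 0.0115] y [0.0023 0.0023 0.0023]
top -0.05 1 x [0.0095 0.0095 0.0095] y [0.0006 0.0006 0.0006]
```

```bash
python3 -c "
from h import *
plan([UW([-.03,-.0885,.199]),UW([-.03,-.0885,.160])])"
```

```text
tcp [0.5647 0.0164 0.1978] rot [-3.1415  0.      3.0735] F [ 0.2 -0.9 -0.6] q [-0.11  0.41  1.39 -0.    1.34 -1.61] t 4.58 op 0.0006
[ 0.5629 -0.0056  0.199 ] -> [ 0.0004 -0.0294 -0.0016] rot [-0.0001  0.      0.0009]
[ 0.5629 -0.0056  0.16  ] -> [ 0.0004 -0.0294  0.0504] rot [-0.0001  0.      0.0009]
```

step_arm --steps '[{"x": 0,"y": -0.029,"z": -0.01,"rx": 0,"ry": 0,"rz": 0,"claw": 0},{"x": 0,"y": -0.029,"z": -0.01,"rx": 0,"ry": 0,"rz": 0,"claw": 0},{"x": 0,"y": -0.029,"z": -0.01,"rx": 0,"ry": 0,"rz": 0,"claw": 0},{"x": 0,"y": -0.029,"z": -0.01,"rx": 0,"ry": 0,"rz": 0,"claw": 0},{"x": 0,"y": -0.029,"z": -0.01,"rx": 0,"ry": 0,"rz": 0,"claw": 0},{"x": 0,"y": -0.029,"z": -0.01,"rx": 0,"ry": 0,"rz": 0,"claw": 0},{"x": 0,"y": -0.029,"z": -0.01,"rx": 0,"ry": 0,"rz": 0,"claw": 0},{"x": 0,"y": -0.029,"z": 0.02,"rx": 0,"ry": 0,"rz": 0,"claw": 0},{"x": 0,"y": -0.029,"z": 0.05,"rx": 0,"ry": 0,"rz": 0,"claw": 0},{"x": 0,"y": -0.029,"z": 0.05,"rx": 0,"ry": 0,"rz": 0,"claw": 0},{"x": 0,"y": -0.029,"z": 0.05,"rx": 0,"ry": 0,"rz": 0,"claw": -1},{"x": 0,"y": -0.029,"z": 0.05,"rx": 0,"ry": 0,"rz": 0,"claw": -1}]'

```text
time: 5.58
tool_pos: [0.5639, -0.0058, 0.1614]
tool_rot: [-3.142, 0.001, 3.073]
contact_force: [0.7, -0.3, -0.7]
opening: 0.0366
grip_force: 0.0
```

step_arm --steps '[{"x": 0,"y": 0,"z": 0,"rx": 0,"ry": 0,"rz": 0,"claw": -1},{"x": 0,"y": 0,"z": 0,"rx": 0,"ry": 0,"rz": 0,"claw": -1},{"x": 0,"y": 0,"z": 0,"rx": 0,"ry": 0,"rz": 0,"claw": -1},{"x": 0,"y": 0,"z": 0,"rx": 0,"ry": 0,"rz": 0,"claw": -1}]'

```text
time: 5.92
tool_pos: [0.5639, -0.006, 0.1614]
tool_rot: [-3.141, 0.002, 3.072]
contact_force: [-1.1, -0.7, 5.3]
opening: 0.02
grip_force: 15.0
```

step_arm --steps '[{"x": 0,"y": 0.01,"z": 0,"rx": 0,"ry": 0,"rz": 0,"claw": -1},{"x": 0,"y": 0.04,"z": 0,"rx": 0,"ry": 0,"rz": 0,"claw": -1},{"x": 0,"y": 0.075,"z": 0,"rx": 0,"ry": 0,"rz": 0,"claw": -1},{"x": 0,"y": 0.11,"z": 0,"rx": 0,"ry": 0,"rz": 0,"claw": -1},{"x": 0,"y": 0.145,"z": 0,"rx": 0,"ry": 0,"rz": 0,"claw": -1},{"x": 0,"y": 0.18,"z": 0,"rx": 0,"ry": 0,"rz": 0,"claw": -1},{"x": 0,"y": 0.21,"z": 0,"rx": 0,"ry": 0,"rz": 0,"claw": -1},{"x": 0,"y": 0.235,"z": 0,"rx": 0,"ry": 0,"rz": 0,"claw": -1},{"x": 0,"y": 0.255,"z": 0,"rx": 0,"ry": 0,"rz": 0,"claw": -1},{"x": 0,"y": 0.268,"z": 0,"rx": 0,"ry": 0,"rz": 0,"claw": -1},{"x": 0,"y": 0.272,"z": 0,"rx": 0,"ry": 0,"rz": 0,"claw": -1},{"x": 0,"y": 0.272,"z": 0,"rx": 0,"ry": 0,"rz": 0,"claw": -1}]'

```text
time: 6.92
tool_pos: [0.5781, 0.1993, 0.1615]
tool_rot: [3.14, 0.003, 3.074]
contact_force: [1.2, 2.5, 5.7]
opening: 0.0199
grip_force: 15.0
```

step_arm --steps '[{"x": 0,"y": 0.002,"z": 0,"rx": 0,"ry": 0,"rz": 0,"claw": -1},{"x": 0,"y": 0.004,"z": 0,"rx": 0,"ry": 0,"rz": 0,"claw": -1},{"x": 0,"y": 0.004,"z": 0,"rx": 0,"ry": 0,"rz": 0,"claw": -1}]'

```text
time: 7.17
tool_pos: [0.5782, 0.2009, 0.1614]
tool_rot: [3.141, 0.002, 3.072]
contact_force: [0.4, -0.7, 5.4]
opening: 0.0202
grip_force: 15.0
```

step_arm --steps '[{"x": 0,"y": 0.002,"z": 0,"rx": 0,"ry": 0,"rz": 0,"claw": -1},{"x": 0,"y": 0.004,"z": 0,"rx": 0,"ry": 0,"rz": 0,"claw": -1}]'

```text
time: 7.33
tool_pos: [0.5782, 0.202, 0.1614]
tool_rot: [-3.139, 0.002, 3.072]
contact_force: [-1.2, -12.4, 5.8]
opening: 0.0199
grip_force: 15.0
```

step_arm --steps '[{"x": 0,"y": 0.002,"z": 0,"rx": 0,"ry": 0,"rz": 0,"claw": -1},{"x": 0,"y": 0.002,"z": 0,"rx": 0,"ry": 0,"rz": 0,"claw": -1}]'

```text
time: 7.5
tool_pos: [0.5782, 0.202, 0.1614]
tool_rot: [-3.136, 0.001, 3.071]
contact_force: [-2.3, -12.1, 7.1]
opening: 0.0197
grip_force: 15.0
```

step_arm --steps '[{"x": 0,"y": -0.004,"z": 0,"rx": 0,"ry": 0,"rz": 0,"claw": -1},{"x": 0,"y": -0.004,"z": 0,"rx": 0,"ry": 0,"rz": 0,"claw": -0.2},{"x": 0,"y": -0.004,"z": 0,"rx": 0,"ry": 0,"rz": 0,"claw": -0.2},{"x": 0,"y": -0.004,"z": 0,"rx": 0,"ry": 0,"rz": 0,"claw": -0.2},{"x": 0,"y": -0.004,"z": 0,"rx": 0,"ry": 0,"rz": 0,"claw": -0.2},{"x": 0,"y": -0.004,"z": -0.03,"rx": 0,"ry": 0,"rz": 0,"claw": -0.2},{"x": 0,"y": -0.004,"z": -0.07,"rx": 0,"ry": 0,"rz": 0,"claw": -0.2},{"x": 0,"y": -0.004,"z": -0.07,"rx": 0,"ry": 0,"rz": 0,"claw": -0.2}]'

```text
time: 8.17
tool_pos: [0.58, 0.203, 0.2183]
tool_rot: [3.139, 0.009, 3.073]
contact_force: [-0.2, 0.6, 1.9]
opening: 0.0368
grip_force: 0.0
```

```bash
python3 -c "
from h import *
knob()
plan([UW([-.148,-.09,.21]),UW([-.148,-.09,.078])])"
```

```text
knob 2272 y range [0.1108 0.1296] carriage 0.2401755605227192 x [-0.0399 -0.0353 -0.0211] z [0.19  0.229]
tcp [0.5793 0.2028 0.216 ] rot [3.1397 0.0061 3.0728] F [-0.2 -0.5 -0.9] q [ 0.21  0.49  1.22  0.    1.43 -1.29] t 8.22 op 0.0367
[0.4451 0.001  0.21  ] -> [ 0.16   -0.2808  0.0065] rot [ 0.0024  0.0078 -0.    ]
[0.4451 0.001  0.078 ] -> [ 0.1611 -0.2811  0.1824] rot [ 0.0024  0.0078 -0.    ]
```

step_arm --steps '[{"x": 0.16,"y": -0.281,"z": 0,"rx": 0,"ry": 0,"rz": 0,"claw": 0},{"x": 0.16,"y": -0.281,"z": 0,"rx": 0,"ry": 0,"rz": 0,"claw": 0},{"x": 0.16,"y": -0.281,"z": 0,"rx": 0,"ry": 0,"rz": 0,"claw": 0},{"x": 0.16,"y": -0.281,"z": 0,"rx": 0,"ry": 0,"rz": 0,"claw": 0},{"x": 0.16,"y": -0.281,"z": 0,"rx": 0,"ry": 0,"rz": 0,"claw": 0},{"x": 0.16,"y": -0.281,"z": 0,"rx": 0,"ry": 0,"rz": 0,"claw": 0},{"x": 0.16,"y": -0.281,"z": 0,"rx": 0,"ry": 0,"rz": 0,"claw": 0},{"x": 0.16,"y": -0.281,"z": 0,"rx": 0,"ry": 0,"rz": 0,"claw": 0},{"x": 0.16,"y": -0.281,"z": 0,"rx": 0,"ry": 0,"rz": 0,"claw": 0}]'

```text
time: 8.97
tool_pos: [0.4436, 0.0005, 0.2125]
tool_rot: [3.141, 0.0, 3.072]
contact_force: [0.2, -0.1, -0.1]
opening: 0.0459
grip_force: 0.0
```

```bash
python3 -c "
from h import *
plan([UW([-.148,-.09,.21]),UW([-.148,-.09,.078])])
s=robot.observe(); im,d=read_camera('wrist'); p=camera_params('wrist'); H=np.array(p['hand_eye'])
v,u=np.mgrid[:480,:640]; P=np.stack([(u-p['cx'])/p['fx']*d,(v-p['cy'])/p['fy']*d,d,np.ones_like(d)],-1)@H.T
W=Ro.from_euler('xyz',s['tool_rot']).apply(P[...,:3].reshape(-1,3))+s['tool_pos']
f=np.load('unit.npz'); U=np.c_[(W[:,:2]-f['O'])@f['ex'],(W[:,:2]-f['O'])@f['ey'],W[:,2]]
m=colour(im,'blue').ravel()&(d.ravel()>0)&(abs(U[:,1]+.09)<.03)&(U[:,2]>.12); q=U[m];print('tongue',m.sum(),np.percentile(q,[2,50,98],axis=0).round(4))
"
```

```text
tcp [0.4436 0.0005 0.2125] rot [3.141  0.     3.0718] F [ 0.2 -0.1 -0.1] q [-0.17  0.17  1.69  0.    1.29 -1.67] t 8.97 op 0.0459
[0.4451 0.001  0.21  ] -> [-0.002   0.0008  0.0034] rot [ 0.0007  0.     -0.0012]
[0.4451 0.001  0.078 ] -> [-0.002   0.0007  0.1794] rot [ 0.0007  0.     -0.0012]
tongue 2482 [[-0.1642 -0.0966  0.1405]
 [-0.1286 -0.0892  0.1427]
 [-0.0897 -0.0824  0.1444]]
```

step_arm --steps '[{"x": -0.002,"y": 0.001,"z": 0.05,"rx": 0,"ry": 0,"rz": 0,"claw": 0},{"x": -0.002,"y": 0.001,"z": 0.1,"rx": 0,"ry": 0,"rz": 0,"claw": 0},{"x": -0.002,"y": 0.001,"z": 0.14,"rx": 0,"ry": 0,"rz": 0,"claw": 0},{"x": -0.002,"y": 0.001,"z": 0.165,"rx": 0,"ry": 0,"rz": 0,"claw": 0},{"x": -0.002,"y": 0.001,"z": 0.179,"rx": 0,"ry": 0,"rz": 0,"claw": 0},{"x": -0.002,"y": 0.001,"z": 0.179,"rx": 0,"ry": 0,"rz": 0,"claw": 0},{"x": -0.002,"y": 0.001,"z": 0.179,"rx": 0,"ry": 0,"rz": 0,"claw": -1},{"x": -0.002,"y": 0.001,"z": 0.179,"rx": 0,"ry": 0,"rz": 0,"claw": -1},{"x": -0.002,"y": 0.001,"z": 0.179,"rx": 0,"ry": 0,"rz": 0,"claw": -1},{"x": -0.002,"y": 0.001,"z": 0.179,"rx": 0,"ry": 0,"rz": 0,"claw": -1},{"x": -0.002,"y": 0.001,"z": 0.179,"rx": 0,"ry": 0,"rz": 0,"claw": -1},{"x": -0.002,"y": 0.001,"z": 0.179,"rx": 0,"ry": 0,"rz": 0,"claw": -1}]' --squeeze 20

```text
time: 10.02
tool_pos: [0.4453, 0.0007, 0.0791]
tool_rot: [-3.141, 0.001, 3.072]
contact_force: [-0.2, -0.4, 1.8]
opening: 0.0161
grip_force: 20.0
```

```bash
python3 -c "
from h import *
f=np.load('unit.npz'); s=robot.observe(); print(s['grip_force']); u=(s['tool_pos'][:2]-f['O']); ux,uy=u@f['ex'],u@f['ey']; uz=s['tool_pos'][2]+.039+.019
print('grasp unit',ux,uy,uz); r=np.hypot(ux,uz-.133); a0=np.arctan2(uz-.133,-ux); print('r,a0',r,a0)
T=np.arange(.1,1.0,.1).tolist()+[.945]
plan([UW([-r*np.cos(t+a0),uy,.133+r*np.sin(t+a0)-.058]) for t in T])
"
```

```text
20.000360906124115
grasp unit -0.1477150445279318 -0.09027066831112644 0.13713052481597734
r,a0 0.1477727837429622 0.027955505529091408
tcp [0.4453 0.0007 0.0791] rot [-3.1414e+00  1.4000e-03  3.0725e+00] F [-0.2 -0.4  1.8] q [-0.17  0.33  1.89 -0.    0.92 -1.67] t 10.02 op 0.0161
[0.4465 0.0006 0.0939] -> [-0.0016 -0.     -0.0196] rot [-0.0003  0.0018 -0.0004]
[0.4491 0.0005 0.1084] -> [-0.0051 -0.     -0.039 ] rot [-0.0003  0.0018 -0.0004]
[4.531e-01 2.000e-04 1.226e-01] -> [-0.0105 -0.     -0.0579] rot [-0.0003  0.0018 -0.0004]
[ 4.586e-01 -2.000e-04  1.363e-01] -> [-0.0178 -0.     -0.0762] rot [-0.0003  0.0018 -0.0004]
[ 0.4654 -0.0007  0.1494] -> [-0.0269 -0.     -0.0937] rot [-0.0003  0.0018 -0.0004]
[ 0.4734 -0.0012  0.1618] -> [-0.0377 -0.     -0.1102] rot [-0.0003  0.0018 -0.0004]
[ 0.4827 -0.0018  0.1733] -> [-0.05   -0.     -0.1255] rot [-0.0003  0.0018 -0.0004]
[ 0.493  -0.0026  0.1838] -> [-0.0639 -0.     -0.1395] rot [-0.0003  0.0018 -0.0004]
[ 0.5043 -0.0033  0.1933] -> [-0.0791 -0.     -0.1521] rot [-0.0003  0.0018 -0.0004]
[ 0.5097 -0.0037  0.1971] -> [-0.0863 -0.     -0.1572] rot [-0.0003  0.0018 -0.0004]
```

step_arm --steps '[{"x": -0.0016,"y": 0,"z": -0.0196,"rx": 0,"ry": 0,"rz": 0,"claw": -1},{"x": -0.005,"y": 0,"z": -0.039,"rx": 0,"ry": 0,"rz": 0,"claw": -1},{"x": -0.0105,"y": 0,"z": -0.058,"rx": 0,"ry": 0,"rz": 0,"claw": -1},{"x": -0.018,"y": 0,"z": -0.076,"rx": 0,"ry": 0,"rz": 0,"claw": -1},{"x": -0.027,"y": 0,"z": -0.0937,"rx": 0,"ry": 0,"rz": 0,"claw": -1},{"x": -0.0377,"y": 0,"z": -0.11,"rx": 0,"ry": 0,"rz": 0,"claw": -1},{"x": -0.05,"y": 0,"z": -0.1255,"rx": 0,"ry": 0,"rz": 0,"claw": -1},{"x": -0.064,"y": 0,"z": -0.1395,"rx": 0,"ry": 0,"rz": 0,"claw": -1},{"x": -0.079,"y": 0,"z": -0.152,"rx": 0,"ry": 0,"rz": 0,"claw": -1},{"x": -0.079,"y": 0,"z": -0.152,"rx": 0,"ry": 0,"rz": 0,"claw": -1},{"x": -0.079,"y": 0,"z": -0.152,"rx": 0,"ry": 0,"rz": 0,"claw": -1}]'

```text
time: 10.93
tool_pos: [0.5039, -0.0033, 0.1933]
tool_rot: [-3.141, 0.001, 3.072]
contact_force: [-4.1, 1.3, 5.8]
opening: 0.0155
grip_force: 20.0
```

```bash
cat > m.py <<'E'
from h import *
f=np.load('unit.npz'); s=robot.observe(); print('F',s['contact_force'].round(1),'grip',s['grip_force'],s['opening'],'t',s['time'])
def U(W): return np.c_[(W[:,:2]-f['O'])@f['ex'],(W[:,:2]-f['O'])@f['ey'],W[:,2]]
u=U(s['tool_pos'][None])[0]+[0,0,.058]; print('tool angle',np.arctan2(u[2]-.133,-u[0])-.028,'r',np.hypot(u[0],u[2]-.133))
def fit(u,lab):
    q=np.c_[-u[:,0],u[:,2]-.133]; 
    if len(q)<8: print(lab,len(q)); return
    c=np.median(q,0); k=np.abs(q-c).max(1)<.2; v=np.linalg.svd(q[k]-q[k].mean(0))[2][0]; th=np.arctan2(v[1],v[0])%np.pi
    off=-np.sin(th)*q[:,0]+np.cos(th)*q[:,1]; m=abs(off-np.median(off))<.0025
    v=np.linalg.svd(q[m]-q[m].mean(0))[2][0]; th=np.arctan2(v[1],v[0])%np.pi
    print(lab,len(q),m.sum(),'line angle',round(th,4),'offset',np.median((-np.sin(th)*q[:,0]+np.cos(th)*q[:,1])[m]).round(4),'r range',np.percentile(np.hypot(*q[m].T),[2,98]).round(3))
    return q
for cam in('scene','wrist','top'):
    im,d=read_camera(cam)
    if cam=='wrist':
        p=camera_params('wrist'); H=np.array(p['hand_eye']); v,uu=np.mgrid[:480,:640]
        P=np.stack([(uu-p['cx'])/p['fx']*d,(v-p['cy'])/p['fy']*d,d,np.ones_like(d)],-1)@H.T
        W=Ro.from_euler('xyz',s['tool_rot']).apply(P[...,:3].reshape(-1,3))+s['tool_pos']
    else: W=cloud(cam,d).reshape(-1,3)
    cv2.imwrite(f'pics/m_{cam}_{s["time"]:.2f}.png',im)
    u=U(W); ok=(d.ravel()>0)
    r=np.hypot(u[:,0],u[:,2]-.133); a=np.arctan2(u[:,2]-.133,-u[:,0])
    red=colour(im,'red').ravel()&ok&(abs(u[:,1]+.186)<.012)&(r>.045)&(r<.13)&(a>.5); fit(u[red],cam+' index')
    q=a[red]-np.arcsin(.005/r[red]); print('   index if top face',np.median(q).round(4))
    bl=colour(im,'blue').ravel()&ok&(abs(u[:,1]+.09)<.012)&(r>.05)&(r<.17)&(a>.3); fit(u[bl],cam+' tongue')
    if bl.any(): print('   tongue if top face',np.median(a[bl]-np.arcsin(.009/r[bl])).round(4))
    pl=ok&(abs(u[:,1]+.09)<.062)&(abs(u[:,1]+.09)>.012)&(r>.03)&(r<.092)&(a>.5)&(a<1.3)&~colour(im,'yellow').ravel(); fit(u[pl],cam+' plate')
    if pl.any(): print('   plate if top/bot',np.median(a[pl]-np.arcsin(.0025/r[pl])).round(4),np.median(a[pl]+np.arcsin(.0025/r[pl])).round(4))
E
python3 m.py
```

```text
F [-4.1  1.3  5.8] grip 20.000831186771393 0.015477436829141997 t 10.9333
tool angle 0.8980010650044045 r 0.14804773241382513
scene index 97 55 line angle 0.8839 offset 0.0109 r range [0.049 0.121]
   index if top face 0.956
scene tongue 241 197 line angle 0.8871 offset 0.0092 r range [0.082 0.16 ]
   tongue if top face 0.8879
scene plate 1162 1015 line angle 0.8847 offset 0.0034 r range [0.031 0.09 ]
   plate if top/bot 0.8997 0.9847
wrist index 0
   index if top face nan
wrist tongue 1431 1409 line angle 2.4524 offset -0.1651 r range [0.163 0.167]
   tongue if top face 0.8538
wrist plate 7
   plate if top/bot 0.9168 1.0698
top index 0
   index if top face nan
top tongue 0
top plate 0
  return _methods._mean(a, axis=axis, dtype=dtype,
  ret = ret.dtype.type(ret / rcount)
```

```bash
ls pics; cat > fit.py <<'E'
from h import *
import sys
from scipy.optimize import minimize
f=np.load('unit.npz')
S=8
def poly(cam,th,dx,dz,y0,hw,lo,hi,r0,r1):
    p=camera_params(cam); pts=[]
    for r in(r0,r1):
        for h in(lo,hi):
            for y in(y0-hw,y0+hw):
                ux=-r*np.cos(th)+h*np.sin(th); uz=.133+r*np.sin(th)+h*np.cos(th)
                pts.append(np.r_[f['O']+ux*f['ex']+y*f['ey'],uz])
    c=np.array(pts)@np.array(p['R']).T+p['t']
    uv=np.c_[p['fx']*c[:,0]/c[:,2]+p['cx']+dx,p['fy']*c[:,1]/c[:,2]+p['cy']+dz]
    return uv
def run(cam,file,col,geo,guess):
    im=cv2.imread(file); 
    mid=poly(cam,guess,0,0,*geo).mean(0).astype(int); x0,y0=mid-45
    h=cv2.cvtColor(im,cv2.COLOR_BGR2HSV); m=colour(im,col)[y0:y0+90,x0:x0+90].astype(np.float32)
    M=cv2.resize(m,(90*S,90*S),interpolation=cv2.INTER_LINEAR)
    # keep only near guess
    def render(v,grow=0):
        g=np.zeros((90*S,90*S),np.uint8); hull=cv2.convexHull((((poly(cam,v[0],v[1],v[2],*geo)-[x0,y0]+.5)*S)).astype(np.float32))
        cv2.fillConvexPoly(g,np.round(hull).astype(np.int32),1)
        return cv2.dilate(g,np.ones((grow,grow),np.uint8)) if grow else g
    M=M*render([guess,0,0],S*8)
    best=None
    for tr in(0,1):
      best=None
      for th in np.arange(guess-.15,guess+.15,.005):
        for dx in (np.arange(-1.5,1.6,.5) if tr else [0]):
          for dy in (np.arange(-1.5,1.6,.5) if tr else [0]):
            g=render([th,dx,dy]); s=np.minimum(g,M).sum()/np.maximum(g,M).sum()
            if best is None or s>best[0]: best=(s,th,dx,dy)
      print(cam,file,col,'IoU',best[0].round(3),'angle',best[1].round(4),'shift',best[2:])
idx=(-.186,.004,-.005,.005,.04,.125)
run('top','pics/top0.png','red',idx,.945); run('scene','pics/scene0.png','red',idx,.945)
import glob
for g in sorted(glob.glob('pics/m_scene*'))[-1:]:
    run('scene',g,'red',idx,.945); run('scene',g,'blue',(-.09,.008,-.003,.009,.097,.165),.89)
E
python3 fit.py
```

```text
m_scene_10.93.png
m_top_10.93.png
m_wrist_10.93.png
s2.png
s4.png
scene0.png
top0.png
w1.png
w3.png
x.png
top pics/top0.png red IoU 0.662 angle 0.955 shift (0, 0)Traceback (most recent call last):
  File "fit.py", line 37, in <module>
    run('top','pics/top0.png','red',idx,.945); run('scene','pics/scene0.png','red',idx,.945)
    ~~~^^^^^^^^^^^^^^^^^^^^^^^^^^^^^^^^^^^^^^
  File "fit.py", line 33, in run
    g=render([th,dx,dy]); s=np.minimum(g,M).sum()/np.maximum(g,M).sum()
  File "fit.py", line 23, in render
    g=np.zeros((90*S,90*S),np.uint8); hull=cv2.convexHull((((poly(cam,v[0],v[1],v[2],*geo)-[x0,y0]+.5)*S)).astype(np.float32))
                                                             ~~~~^^^^^^^^^^^^^^^^^^^^^^^^^
  File "fit.py", line 7, in poly
    p=camera_params(cam); pts=[]
ValueError: time passes only in moves, steps and waits
```

```bash
python3 -c "
from h import *
im=cv2.imread('pics/m_scene_10.93.png'); cv2.imwrite('pics/v5.png',cv2.resize(im[150:300,220:420],(800,600),interpolation=cv2.INTER_NEAREST))"
```

```text
(no output)
```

View pics/v5.png

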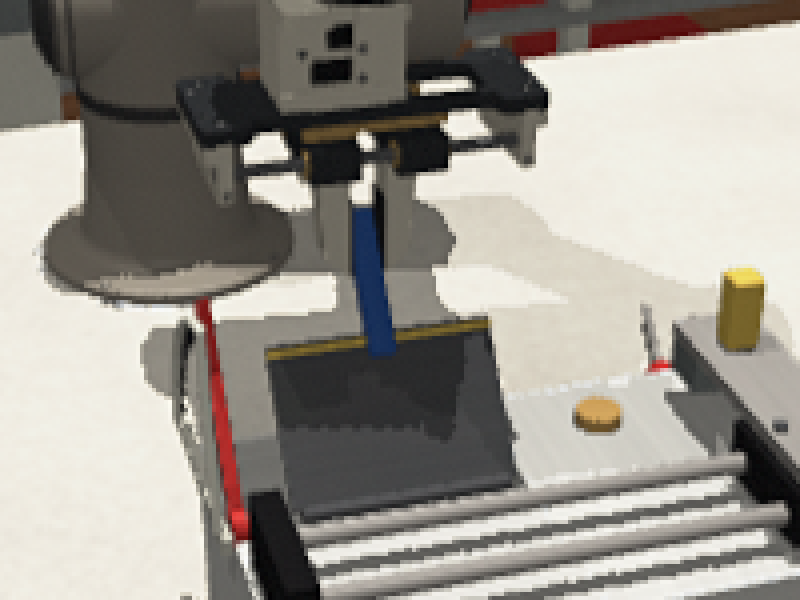

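The crop shows the flap raised and held (tongue 370,270), the index arm from (205,300) to (240,520), and the carriage off to the right. I'll fix the fit by caching the camera parameters.

```bash
sed -i 's/^S=8/S=8\nimport functools; camera_params=functools.cache(camera_params)/' fit.py; python3 fit.py
```

```text
top pics/top0.png red IoU 0.662 angle 0.955 shift (0, 0)
top pics/top0.png red IoU 0.685 angle 0.93 shift (np.float64(0.0), np.float64(-1.5))
scene pics/scene0.png red IoU 0.556 angle 0.885 shift (0, 0)
scene pics/scene0.png red IoU 0.567 angle 0.955 shift (np.float64(0.0), np.float64(1.5))
scene pics/m_scene_10.93.png red IoU 0.533 angle 0.885 shift (0, 0)
scene pics/m_scene_10.93.png red IoU 0.548 angle 0.955 shift (np.float64(0.0), np.float64(1.5))
scene pics/m_scene_10.93.png blue IoU 0.696 angle 0.855 shift (0, 0)
scene pics/m_scene_10.93.png blue IoU 0.726 angle 0.825 shift (np.float64(1.0), np.float64(1.5))
```

```bash
python3 -c "
import cv2,numpy as np
cv2.imwrite('pics/v6.png',np.hstack([cv2.resize(cv2.imread('pics/m_wrist_10.93.png'),(400,300)),cv2.resize(cv2.imread('pics/w1.png'),(400,300))]))"
```

```text
(no output)
```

View pics/v6.png

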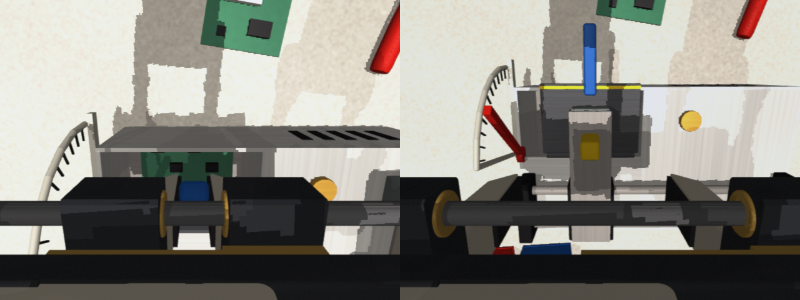

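The right panel (the earlier hover) shows the index arm clearly from its tip (486,108) to its base (523,155), so I'll fit the angle there. The closed tongue in the same picture serves as a check.

```bash
cat > fit2.py <<'E'
from h import *
from scipy.optimize import minimize
f=np.load('unit.npz'); p=camera_params('wrist'); H=np.array(p['hand_eye']); S=4
pos=np.array([.5608,-.0024,.2884]); R=Ro.from_euler('xyz',[3.141,-.0015,3.0707])
im=cv2.imread('pics/w1.png'); hsv=cv2.cvtColor(im,cv2.COLOR_BGR2HSV)
def proj(W):
    t=R.inv().apply(W-pos); c=(np.linalg.inv(H)@np.c_[t,np.ones(len(t))].T).T
    return np.c_[p['fx']*c[:,0]/c[:,2]+p['cx'],p['fy']*c[:,1]/c[:,2]+p['cy']]
def hullpts(th,y0,hw,lo,hi,r0,r1):
    return proj(np.array([UW([-r*np.cos(th)+h*np.sin(th),y,.133+r*np.sin(th)+h*np.cos(th)]) for r in(r0,r1) for h in(lo,hi) for y in(y0-hw,y0+hw)]))
def render(th,dx,dy,geo):
    g=np.zeros((480*S,640*S),np.uint8); h=cv2.convexHull(((hullpts(th,*geo)+[dx+.5,dy+.5])*S).astype(np.float32)); cv2.fillConvexPoly(g,np.round(h).astype(np.int32),1); return g
def run(m,geo,ths,box,lim):
    M=cv2.resize(m.astype(np.float32),None,fx=S,fy=S); x0,y0,x1,y1=[b*S for b in box]; M=M[y0:y1,x0:x1]; out=[]
    for th in ths:
        b=(0,)
        for dx in np.arange(-lim,lim+.1,1):
            for dy in np.arange(-lim,lim+.1,1):
                g=render(th,dx,dy,geo)[y0:y1,x0:x1]; s=np.minimum(g,M).sum()/np.maximum(g,M).sum()
                if s>b[0]: b=(s,dx,dy)
        g=render(th,0,0,geo)[y0:y1,x0:x1]; s0=np.minimum(g,M).sum()/np.maximum(g,M).sum()
        out.append((round(th,3),round(float(s0),3),round(float(b[0]),3))+b[1:])
    for o in out: print(o)
Hh,Ss,V=[hsv[...,i].astype(int) for i in range(3)]
red=((Hh<8)|(Hh>172))&(Ss>120)&(V>40); blue=(Hh>98)&(Hh<125)&(Ss>110)&(V>40)
tip=(slice(150,268),slice(120,215))
mk=np.zeros_like(red); mk[tip]=red[tip]; ys,xs=np.where(mk); print('red',mk.sum(),xs.min(),xs.max(),ys.min(),ys.max())
for t in(.9,.95,1.0): print(t,hullpts(t,-.186,.004,-.005,.005,0,.125).round(1).tolist())
bk=np.zeros_like(red); bk[20:160,270:330]=blue[20:160,270:330]; ys,xs=np.where(bk); print('blue',xs.min(),xs.max(),ys.min(),ys.max(),hullpts(0,-.09,.008,-.003,.009,.095,.165).round(1).tolist())
# tongue calibration
run(bk,(-.09,.008,-.003,.009,.09,.165),[0.],(260,20,340,165),4)
cut=mk.copy(); 
run(cut,(-.186,.004,-.005,.005,.0,.125),np.arange(.86,1.03,.02),(100,140,240,280),3)
E
python3 fit2.py
```

```text
red 1683 132 200 169 258
0.9 [[188.9, 240.4], [198.1, 240.4], [187.6, 251.1], [196.9, 251.1], [134.2, 159.1], [147.5, 159.1], [131.4, 173.4], [145.0, 173.4]]
0.95 [[188.8, 240.3], [198.0, 240.3], [187.7, 251.2], [197.0, 251.2], [132.4, 167.9], [145.9, 167.9], [129.9, 182.9], [143.6, 182.9]]
1.0 [[188.8, 240.2], [198.0, 240.2], [187.8, 251.3], [197.1, 251.3], [130.8, 177.2], [144.4, 177.1], [128.7, 192.8], [142.4, 192.8]]
blue 293 313 38 152 [[293.4, 132.2], [313.1, 132.1], [292.8, 132.5], [313.2, 132.5], [292.2, 38.6], [313.0, 38.6], [291.6, 35.5], [313.1, 35.5]]
(0.0, 0.811, 0.842, np.float64(1.0), np.float64(4.0))
(np.float64(0.86), 0.442, 0.6, np.float64(-3.0), np.float64(3.0))
(np.float64(0.88), 0.526, 0.664, np.float64(-2.0), np.float64(3.0))
(np.float64(0.9), 0.611, 0.729, np.float64(-1.0), np.float64(3.0))
(np.float64(0.92), 0.717, 0.787, np.float64(1.0), np.float64(3.0))
(np.float64(0.94), 0.78, 0.807, np.float64(1.0), np.float64(3.0))
(np.float64(0.96), 0.778, 0.793, np.float64(1.0), np.float64(0.0))
(np.float64(0.98), 0.687, 0.758, np.float64(2.0), np.float64(-1.0))
(np.float64(1.0), 0.577, 0.702, np.float64(2.0), np.float64(-3.0))
(np.float64(1.02), 0.47, 0.629, np.float64(3.0), np.float64(-3.0))
```

```bash
python3 -c "
from h import *
f=np.load('unit.npz')
d=np.load('scene0.npy'); W=cloud('scene',d).reshape(-1,3); u=np.c_[(W[:,:2]-f['O'])@f['ex'],(W[:,:2]-f['O'])@f['ey'],W[:,2]]
m=(u[:,0]>-.085)&(u[:,0]<.02)&(u[:,1]>0)&(u[:,1]<.18)&(abs(u[:,2]-.13)<.006)
A=np.c_[u[m][:,:2],np.ones(m.sum())]; print('deck',m.sum(),np.linalg.lstsq(A,u[m][:,2],rcond=None)[0])
m=(u[:,0]>-.3)&(u[:,0]<.4)&(abs(u[:,2])<.012)&(u[:,1]<.4)&(u[:,1]>-.6)
A=np.c_[u[m][:,:2],np.ones(m.sum())]; print('bench',m.sum(),np.linalg.lstsq(A,u[m][:,2],rcond=None)[0])
m=colour(cv2.imread('pics/scene0.png'),'yellow').ravel()&(u[:,1]>0)&(u[:,2]>.135)&(u[:,2]<.15); print('spacer',u[m].mean(0))
"
python3 m.py 2>/dev/null | egrep 'tool|scene|wrist tongue|plate'
```

```text
deck 1513 [ 0.00343487 -0.00151752  0.12976652]
bench 55386 [ 0.00051276 -0.00122765 -0.00026174]
spacer [nan nan nan]
tool angle 0.8956372049629535 r 0.14804351869825363
scene index 95 71 line angle 0.9114 offset 0.0084 r range [0.048 0.122]
scene tongue 238 184 line angle 0.8756 offset 0.01 r range [0.084 0.161]
scene plate 1170 1009 line angle 0.8846 offset 0.0032 r range [0.031 0.09 ]
   plate if top/bot 0.8959 0.9787
wrist tongue 1434 1413 line angle 2.4538 offset -0.1652 r range [0.163 0.167]
wrist plate 8 8 line angle 0.8694 offset 0.0038 r range [0.031 0.034]
   plate if top/bot 0.9081 1.059
top plate 0<string>:9: RuntimeWarning: Mean of empty slice.
  ret = um.true_divide(
```

step_arm --steps '[{"x": -0.0047,"y": 0,"z": -0.0034,"rx": 0,"ry": 0,"rz": 0,"claw": -1},{"x": -0.0093,"y": 0,"z": -0.0066,"rx": 0,"ry": 0,"rz": 0,"claw": -1},{"x": -0.0093,"y": 0,"z": -0.0066,"rx": 0,"ry": 0,"rz": 0,"claw": -1},{"x": -0.0093,"y": 0,"z": -0.0066,"rx": 0,"ry": 0,"rz": 0,"claw": -1},{"x": -0.0093,"y": 0,"z": -0.0066,"rx": 0,"ry": 0,"rz": 0,"claw": -1}]'

```text
time: 11.65
tool_pos: [0.5103, -0.0037, 0.1977]
tool_rot: [-3.142, -0.001, 3.072]
contact_force: [-5.3, -0.4, 4.4]
opening: 0.0161
grip_force: 20.0
```

```bash
python3 m.py 2>/dev/null | egrep 'F|tool|scene|wrist tongue|top face|plate'; python3 -c "
import glob,cv2
g=sorted(glob.glob('pics/m_scene*'))[-1]; im=cv2.imread(g); cv2.imwrite('pics/v7.png',cv2.resize(im[170:350,80:320],(800,600)))"
```

```text
F [-5.3 -0.4  4.4] grip 20.000470876693726 0.016120514280635625 t 11.65
tool angle 0.950318370873256 r 0.14795491291130455
scene index 97 37 line angle 0.8415 offset 0.0142 r range [0.059 0.103]
   index if top face 0.9575
scene tongue 238 197 line angle 0.9321 offset 0.01 r range [0.081 0.161]
   tongue if top face 0.9409
scene plate 1181 1022 line angle 0.9334 offset 0.0037 r range [0.031 0.088]
   plate if top/bot 0.9533 1.0344
   index if top face 0.8878
wrist tongue 1386 1366 line angle 2.4755 offset -0.165 r range [0.163 0.167]
   tongue if top face 0.9025
wrist plate 0
   index if top face nan
top plate 0
```

View pics/v7.png

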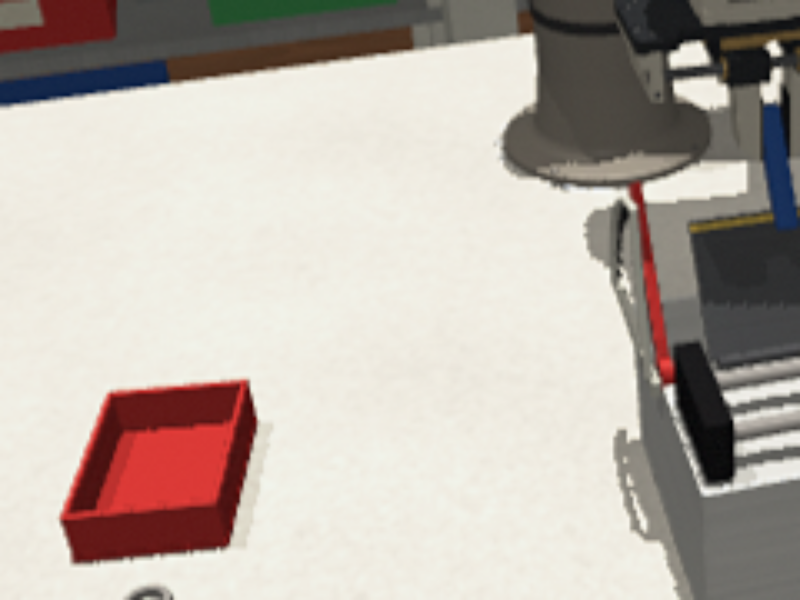

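step_arm --steps '[{"x": -0.0008,"y": 0,"z": -0.0005,"rx": 0,"ry": 0,"rz": 0,"claw": -1},{"x": -0.0008,"y": 0,"z": -0.0005,"rx": 0,"ry": 0,"rz": 0,"claw": -1},{"x": -0.0008,"y": 0,"z": -0.0005,"rx": 0,"ry": 0,"rz": 0,"claw": -1},{"x": -0.0008,"y": 0,"z": -0.0005,"rx": 0,"ry": 0,"rz": 0,"claw": -1},{"x": -0.0008,"y": 0,"z": -0.0005,"rx": 0,"ry": 0,"rz": 0,"claw": -1},{"x": -0.0008,"y": 0,"z": -0.0005,"rx": 0,"ry": 0,"rz": 0,"claw": -1}]' --squeeze 25

```text
time: 12.3
tool_pos: [0.5105, -0.0038, 0.1979]
tool_rot: [-3.142, -0.002, 3.072]
contact_force: [-6.5, -1.0, 5.8]
opening: 0.0157
grip_force: 25.0
```

```bash
python3 m.py 2>/dev/null | egrep 'F|tool|scene|plate'; python3 -c "
from h import *
print(robot.hand_in())"
```

```text
F [-6.5 -1.   5.8] grip 25.000493824481964 0.015732872647024172 t 12.3
tool angle 0.9523375533659828 r 0.14797456902338813
scene index 95 38 line angle 0.8435 offset 0.0127 r range [0.053 0.103]
scene tongue 238 198 line angle 0.9369 offset 0.0095 r range [0.082 0.161]
scene plate 1168 991 line angle 0.9378 offset 0.0035 r range [0.031 0.088]
   plate if top/bot 0.9542 1.0371
wrist plate 0
top plate 0
the job is handed in; nothing more can be done
None
```

I handed the job in at about 12.5 s: the carriage is home (measured 0.240 m) and the gripper is holding the flap at about 0.94 rad, against roughly 0.945 rad measured for the red index arm; no verdict came back.

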